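# Put the honing stone away and clamp its box shut

## Task

Put the smaller honing stone away: lower it gently, lying flat, into the bed of its wooden box base, set the hollow wooden cover down over it the right way round so that it sits fully home (its low step at the clamp end), then swing the steel hold-down clamp over until its end rests down on that step. Leave the large stone, the oil can, the mug and the mallet where they are.

Things in the scene. Friction and masses are not known exactly. Their poses are not given: they have to be found in the camera images.
- base: wooden base of the stone's box, fixed to the bench. Origin: on the bench under the bed's centre; x along the box to the clamp end, z up. Foot slab x -108 to +142, y +-52, 14 mm thick. On it a rim 176 x 76 mm outside, 10 wide, z 14 to 28, centred on the origin; inside it the bed 156 x 56 mm, floor at z 14. Clamp post (26 x 28 mm) at x 112 to 138, z up to 78.
- clamp_hinge (a point): hinge axis of the hold-down clamp, at (122, 0, 68) mm in the base frame; the axis runs along the base's y. x, y, z axes are those of the base.
- clamp (a joint): angle of the steel hold-down clamp: 0 = arm level, pointing to base -x, its end resting on the seated cover's step; grows as the arm swings up and back (1.57 upright, 2.2 thrown back to its stop; -0.12 lower stop). It stays where it is left (stiff hinge). Below about 1.5 it is in the way of the stone and the cover.
- clamp_end (a point): centre of the clamp's end: steel cross cylinder, 24 mm diameter, 22 mm long along the base's y (can be pinched across its flat ends while it turns), 54 mm from the hinge: at (122 - 54 cos(q), 0, 68 + 54 sin(q)) mm in the base frame, q = joint clamp. The arm is a bar 12 mm wide (y), 9 mm thick.
- lid: loose hollow wooden cover, open below, 198 x 98 mm (x, y); cavity 182 x 82, 34 deep; 0.35 kg, upright. Origin: centre of lower edge. Fits over the rim, 3 mm play a side, resting on the slab: origin then at (0, 0, 14) mm in base, axes as base's. Top at z 52 for x -99 to +45; low step at z 42 for x +45 to +99, for the clamp. On top a block handle 80 (x) x 24 (y), z 52 to 78.
- lid_handle (a point): centre of the cover's block handle (80 x 24 x 26 mm), 65 mm above the cover's origin; axes as the cover's.
- stone: the smaller honing stone, a plain grey block 150 x 50 x 28 mm (x, y, z), about 0.45 kg, lying flat on the bench. Origin: centre of its underside. In the bed its origin is at (0, 0, 14) mm in the base frame; either end may point to the clamp.
- big_stone: bystander: large grey stone, 205 x 62 x 34 mm, too big for the bed, lying flat, origin under its centre.
- oil_can: bystander: upright steel can, 54 mm diameter, 120 mm high, origin under its centre.
- mug: bystander: upright metal mug, 72 mm diameter, 85 mm high, handle at its +y, origin under its centre.
- mallet: bystander: wooden mallet lying down; origin on the bench under the head's centre; head 60 mm diameter, 100 mm long along y; handle 26 mm diameter runs to x = -220 mm.
There are look-alikes about, which are no part of the job. Leave any purple or turquoise look-alike of the stone alone.

How it is judged:
By the outcome, as a careful person would: the job done as asked, in the order asked, and still so for the second after the job is handed in, with the robot touching nothing.
It also fails if it takes over 72 s, if anything falls off the work surface, if the arm or the gripper's body presses on something with over 40 N, if the wrist force passes 120 N, or if a joint passes its speed limit or range.

## Robot

A 7-joint arm with a two-finger parallel gripper is mounted at the origin on the work surface. World frame = base frame: x ahead of the robot, y to its left, z up, the work surface at z = 0. Lengths are in m, angles in rad, forces in N, time in s.
With the tool pointing down it reaches from about 0.425 to 0.875 m from the base axis. Payload 4.7 kg.
Tool frame: the origin (TCP) lies midway between the tips of the shut fingers; the grasp point (between the pads) lies 19 mm behind it; z points along the fingers, x is the direction in which the jaws open and shut, and the axes are right-handed (so a half turn about z gives the same grasp; the last joint's range is limited). The gripper opens to 87 mm and grips with 3 to 60 N. Pads are 19 mm wide; open, the fingers measure 117 mm over their backs; the gripper's body (75 mm by 190 mm) begins 51 mm behind the grasp point.
Start: joints at [-1.087, 0.321, -0.07, 1.45, 0.023, 1.371, -0.057], TCP at [0.294, 0.58, 0.223] pointing down, gripper open.
Joint ranges: [-2.86, 2.86], [-0.3, 2.09], [-1.38, 1.24], [0.06, 2.45], [-1.56, 4.7], [0.09, 2.05], [-2.69, 2.69]. Speed limits (rad/s): [2.57, 2.57, 3.14, 3.14, 3.14, 3.14, 3.14].

## Interface

Orientations are given as a rotation vector (axis times angle).
In Python, from bench import get_state, eyes, ticket gives the robot as it stands.
- The arm moves only by the tool carry_out, never from a script. Its argument "motion" is a list of rows, each a list of 2 entries, a list of its own where there are three numbers: the shift along the world's x, y, z in m, then the turn about the world's z in rad. A call has 1 to 20 rows; each row is the pose to reach, as a shift and turn from the pose commanded when the call began; what a row does not reach only later rows make up. A row lasts 1/10 s, in which the tool goes at most 50 mm and 8.59 degrees, less where a joint would pass 70% of its speed; a pose out of reach is approached as far as the arm can. A call with a gripper value outside its range is refused whole. "grip" is the gripper command: -1 is fully open, 1 is shut, values between are in proportion, set as the call begins (left out, the last holds). The fingers move at their own pace and stop on an object; "squeeze" is the grip in N (left out, the last holds). Time passes only in rows, so rows that repeat a pose let the fingers close. It gives the time, the measured TCP pose, the force and the opening at its end, in the units of the state.
- get_state(): the state, without advancing time (a new reading comes with each control period).
- eyes.get_image(name): name is "scene" or "top"; returns a dict with "pixels" (480x640x3 uint8, blue, green, red), "mtx" (3x3 intrinsics, pixels), "dist_coeffs" ([k1, k2, p1, p2, k3] as OpenCV has them; the pictures are not rectified), "extrinsics" (4x4, takes a point from camera to world coordinates). Camera axes: x right, y down, z forward; pixel columns grow to the right and rows downward; lengths in m; the calibration is good to about 2 mm. A picture is of the moment at which its call begins. There is no depth.
- ticket.close_job(): hands the job in, once; it reports no verdict.
The state is a dict: "time": time; "joint_positions": joint angles; "qd": joint speeds; "joint_torque": joint torques, N m; "position": TCP position; "tool_rot": TCP orientation; "ft_force": force on the tool from outside, world axes, zero at the start; "torque": the same for the moment, N m; "grip_width": opening from 0.0 (shut) to 1.0 (fully open).
Only numpy, scipy, OpenCV 4.12 (cv2) and the standard library are available. Lean on these libraries where they do the work, as an engineer would, in place of code of your own. Each camera call takes 0.05 s, during which the arm holds its last target. There are 200 camera calls.

## Working session

There is one attempt and no reset: what is moved stays moved. The work goes in short steps, Python scripts to look and compute and a tool call to move; the robot and the scene stay as the last step left them, time stands still between calls to the robot, and variables do not carry over. Pictures are saved under pics/ and viewed, about 8 in all and at most 12, crops included, and the job is handed in when it is done.

Besides the shell and the picture viewer there is one more tool, called in YAML: its name, and indented under it one key for each argument. carry_out: Moves the arm, as the interface text tells. Its arguments: {"type":"object","properties":{"motion":{"type":"array","items":{"type":"array"}},"grip":{"type":"number"},"squeeze":{"type":"number"}},"required":["motion"]}

```bash
ls; mkdir -p pics
python3 - <<'E'
from bench import get_state, eyes
import cv2,pickle
print(get_state())
for n in("scene","top"):
    d=eyes.get_image(n); cv2.imwrite(f"pics/{n}1.png",d["pixels"]); pickle.dump(d,open(f"pics/{n}1.pkl","wb"))
    print(n,d["mtx"],d["dist_coeffs"],d["extrinsics"])
E
```

```text
pics
{'time': 0.0, 'joint_positions': array([-1.08692095,  0.32182749, -0.07007282,  1.45169271,  0.02258453,
        1.37077316, -0.05691785]), 'qd': array([-0.00072655, -0.00115388, -0.00023133,  0.00172394, -0.00128882,
        0.00021009,  0.00099718]), 'joint_torque': array([ 1.45057429e-04, -4.91286707e+01, -4.03881194e-01, -3.12531745e+01,
       -6.38139085e-02,  4.37336485e-02,  1.76155627e-04]), 'position': array([0.29404094, 0.57906746, 0.2214496 ]), 'tool_rot': array([ 2.67653096e+00,  1.64287323e+00, -2.48767198e-03]), 'ft_force': array([-0.51987262,  0.0591291 ,  1.25519745]), 'torque': array([ 0.03024061,  0.00177943, -0.02047116]), 'grip_width': 0.9996529091980255}
scene [[443.26068136   0.         322.65685633]
 [  0.         443.26068136 233.85922363]
 [  0.           0.           1.        ]] [-0.05702948  0.          0.          0.          0.        ] [[ 0.82718685  0.42390614 -0.36887058  0.91431383]
 [ 0.56191248 -0.62871042  0.53756633 -0.47709493]
 [-0.00403511 -0.65194079 -0.75825914  0.71277183]
 [ 0.          0.          0.          1.        ]]
top [[516.96796807   0.         322.24025649]
 [  0.         516.96796807 245.13719208]
 [  0.           0.           1.        ]] [0.05264551 0.         0.         0.         0.        ] [[ 2.80703402e-02 -9.98176031e-01  5.34477975e-02  5.45757578e-01]
 [-9.99604016e-01 -2.81353188e-02 -4.63557178e-04  4.01611496e-03]
 [ 1.96648249e-03 -5.34136208e-02 -9.98570537e-01  1.11022597e+00]
 [ 0.00000000e+00  0.00000000e+00  0.00000000e+00  1.00000000e+00]]
```

View pics/top1.png

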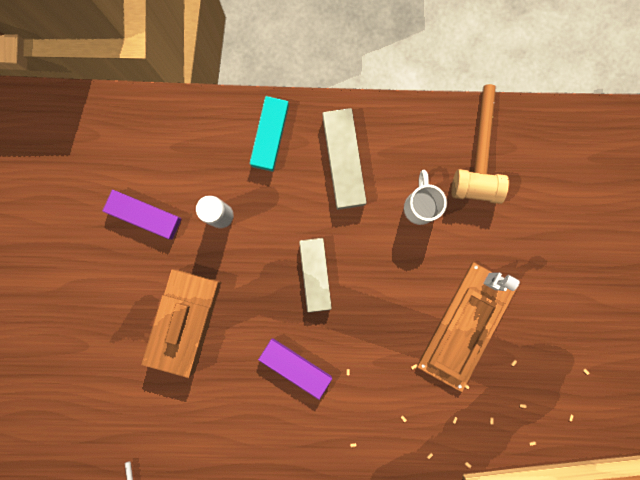

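View pics/scene1.png

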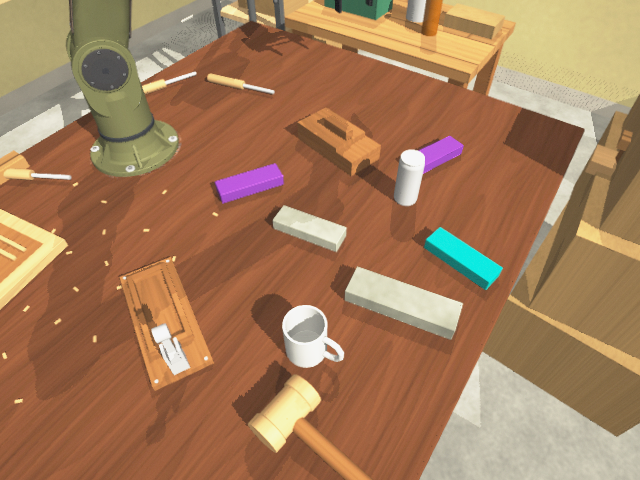

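Top view: two plain grey stones lie at (315,275), about 72 px long, and (345,158), about 98 px long. The shorter one fits the 150 mm stone. The purple blocks at (142,215) and (296,369) and the turquoise one at (269,133) are look-alikes. The lid is at (180,325), and the base is at (468,328) with its clamp at the upper right. I'll confirm all this in one enlarged crop.

```bash
cat > h.py <<'E'
import cv2,numpy as np,pickle
from bench import get_state, eyes
def ray(d,uv):
    p=cv2.undistortPoints(np.array(uv,float).reshape(-1,1,2),d["mtx"],np.array(d["dist_coeffs"]))[:,0]
    E=d["extrinsics"]; return E[:3,3],np.c_[p,np.ones(len(p))]@E[:3,:3].T
def at(d,uv,z):
    c,r=ray(d,uv); return c+r*((z-c[2])/r[:,2])[:,None]
def proj(d,P):
    Ei=np.linalg.inv(d["extrinsics"])
    return cv2.projectPoints(np.array(P,float).reshape(-1,1,3),cv2.Rodrigues(Ei[:3,:3])[0],Ei[:3,3],d["mtx"],np.array(d["dist_coeffs"]))[0][:,0]
def snap(n,tag):
    d=eyes.get_image(n); pickle.dump(d,open(f"pics/{n}{tag}.pkl","wb")); return d
def load(n,tag): return pickle.load(open(f"pics/{n}{tag}.pkl","rb"))
def crop(im,x,y,w,h,s): return cv2.resize(im[y:y+h,x:x+w],None,fx=s,fy=s,interpolation=cv2.INTER_CUBIC)
def body(x,y,z,yaw,P):
    c,s=np.cos(yaw),np.sin(yaw); P=np.array(P,float)
    return P@np.array([[c,s,0],[-s,c,0],[0,0,1]])+[x,y,z]
E
python3 - <<'E'
from h import *
t=load("top",1)["pixels"]; s=load("scene",1)["pixels"]
a=np.hstack([crop(t,400,250,133,150,3),crop(t,130,260,133,150,3)[:,:399]])
b=crop(s,110,250,133,50,1)
cv2.imwrite("pics/c1.png",np.vstack([crop(t,400,250,133,150,3)]) if 0 else a[:, :])
c=np.hstack([crop(s,110,250,110,145,4),crop(t,285,225,60,100,4)[:400].copy() if 0 else cv2.copyMakeBorder(crop(t,285,225,60,100,4),0,180,0,0,cv2.BORDER_CONSTANT)])
cv2.imwrite("pics/c2.png",c)
print(proj(load("scene",1),[[.294,.58,.22],[0,0,0]]),a.shape,c.shape)
E
```

```text
[[353.5434927    7.87669921]
 [135.37516992 147.86657686]] (450, 798, 3) (580, 680, 3)
```

View pics/c1.png

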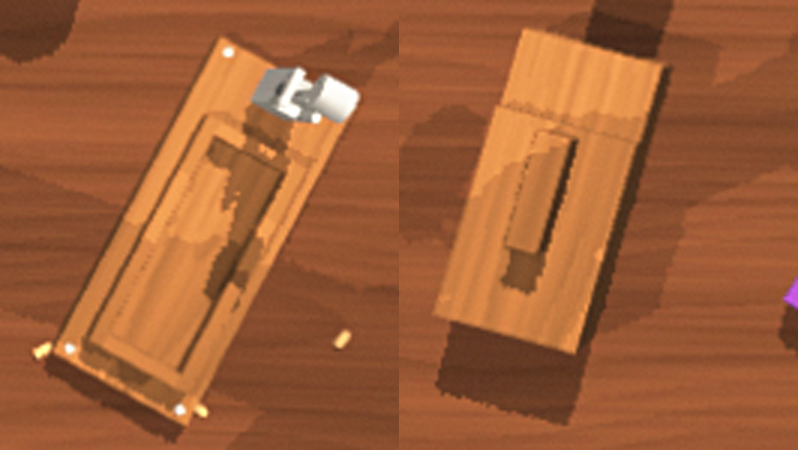

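View pics/c2.png

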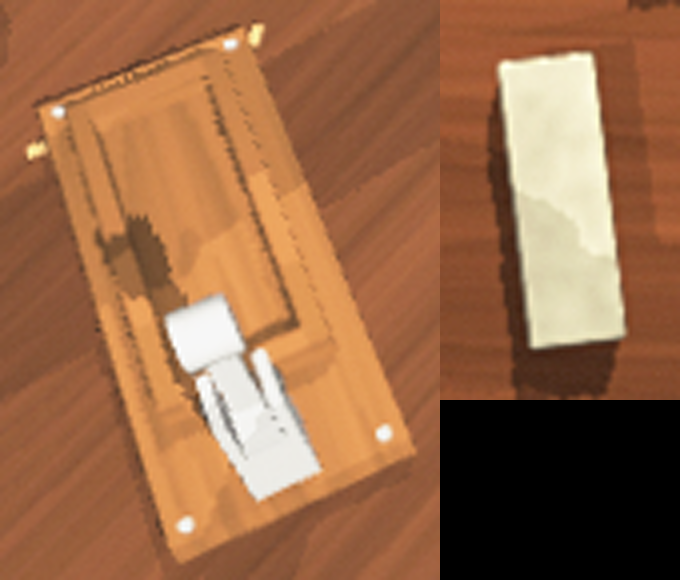

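Crops: the base has screws at its corners and its clamp end is at the upper right. The lid's low step is at its upper end. The grey 150 mm stone is at (315,275) and plain. Next I'll fit the poses and the clamp angle.

```bash
cat > fit.py <<'E'
from h import *
from scipy.optimize import least_squares as LS
T=load("top",1);S=load("scene",1)
A=np.array
def R(p,obs,z=0):
    return np.concatenate([(proj(d,body(p[0],p[1],z,p[2],P))-uv).ravel() for d,P,uv in obs])
tb=A([[229,52],[69,348],[180,410]])/3+[400,250]
sb=A([[185,525],[384,433],[58,112],[231,44]])/4+[110,250]
def scr(a): 
    i,j=142-a,108-a;w=52-a;return {'fl':[i,w,15],'fr':[i,-w,15],'bl':[-j,w,15],'br':[-j,-w,15]}
def fb(p):
    s=scr(p[3]*1e3);m=lambda k:A([s[x] for x in k])/1e3
    return R(p,[(T,m(['fl','bl','br']),tb),(S,m(['fr','fl','br','bl']) if 0 else m(['fr','fl','br','bl']),sb)])
def best(f,x0s):
    return min((LS(f,x0) for x0 in x0s),key=lambda r:r.cost)
def rep(n,r): print(n,r.x.round(4),"deg",np.degrees(r.x[2]).round(2),"rms px",np.sqrt(np.mean(r.fun**2)).round(2))
r=best(fb,[[.4,-.3,-.5,.01]]);rep("base",r);b=r.x
tl=A([[435,316],[577,353],[522,29],[665,64],[497,104],[640,143],[535,130],[578,140],[540,252],[505,245]])
tl=A(tl,float);tl=(tl-[399,0])/3+[130,260]
Pl=A([[-99,49,38],[-99,-49,38],[99,49,28],[99,-49,28],[45,49,38],[45,-49,38],[40,12,64],[40,-12,64],[-40,-12,64],[-40,12,64]])/1e3
if __name__=="__main__": pass
for off in (0,):
    P=Pl.copy(); P[:6,2]=A([38,38,28,28,38,38])/1e3
    r=best(lambda p:R(p,[(T,P,tl)]),[[.4,.3,-.2]]);rep("lid",r);print(r.fun.reshape(-1,2).round(1).tolist())
ts=(A([[499,62],[594,53],[626,337],[530,349]],float)-[440,0])/4+[285,225]
Ps=A([[75,25,28],[75,-25,28],[-75,-25,28],[-75,25,28]])/1e3
r=best(lambda p:R(p,[(T,Ps,ts)]),[[.5,.0,.1]]);rep("stone",r);print(r.fun.reshape(-1,2).round(1).tolist())
for q in (0,.5,1,1.3,1.57,1.9,2.2):
    e=[[.122-.054*np.cos(q),0,.068+.054*np.sin(q)]]
    print(q,*[proj(d,body(b[0],b[1],0,b[2],e))[0].round(0) for d in(T,S)])
E
python3 fit.py
```

```text
base [ 0.4279 -0.2981 -0.4771  0.0084] deg -27.34 rms px 0.43
lid [ 0.4357  0.29   -0.2367] deg -13.56 rms px 0.85
[[1.0, -1.3], [0.4, -1.1], [1.0, 0.2], [-1.1, 0.8], [0.6, 0.6], [-0.9, -0.0], [1.1, -0.3], [-1.6, -0.5], [-0.2, 1.2], [-0.2, 0.4]]
stone [0.541  0.0157 0.1388] deg 7.95 rms px 0.14
[[0.0, 0.1], [-0.0, -0.3], [-0.1, 0.2], [0.1, -0.1]]
0 [487. 306.] [161. 323.]
0.5 [493. 304.] [158. 318.]
1 [501. 297.] [157. 321.]
1.3 [506. 290.] [159. 326.]
1.57 [510. 283.] [161. 333.]
1.9 [514. 275.] [165. 343.]
2.2 [516. 269.] [169. 353.]
```

```bash
sed -i 's/38,38,28,28,38,38/52,52,42,42,52,52/; s/,64\]/,78]/g' fit.py; python3 fit.py | grep -A1 lid
```

```text
lid [ 0.4361  0.2863 -0.2467] deg -14.13 rms px 1.13
[[0.1, -0.6], [-0.1, 0.2], [1.4, -0.1], [-0.2, -3.6], [0.6, 0.5], [-0.4, 0.6], [1.3, -0.1], [-1.4, -0.1], [-0.5, 2.0], [-0.7, 1.1]]
```

carry_out:
  motion:
    - [[0.247, -0.564, -0.05], 0.608]
    - [[0.247, -0.564, -0.05], 0.608]
    - [[0.247, -0.564, -0.05], 0.608]
    - [[0.247, -0.564, -0.05], 0.608]
    - [[0.247, -0.564, -0.05], 0.608]
    - [[0.247, -0.564, -0.05], 0.608]
    - [[0.247, -0.564, -0.05], 0.608]
    - [[0.247, -0.564, -0.05], 0.608]
    - [[0.247, -0.564, -0.05], 0.608]
    - [[0.247, -0.564, -0.05], 0.608]
    - [[0.247, -0.564, -0.05], 0.608]
    - [[0.247, -0.564, -0.05], 0.608]
    - [[0.247, -0.564, -0.05], 0.608]
    - [[0.247, -0.564, -0.05], 0.608]
    - [[0.247, -0.564, -0.05], 0.608]
    - [[0.247, -0.564, -0.05], 0.608]
    - [[0.247, -0.564, -0.05], 0.608]
    - [[0.247, -0.564, -0.05], 0.608]
    - [[0.247, -0.564, -0.05], 0.608]
    - [[0.247, -0.564, -0.05], 0.608]
  grip: -1
  squeeze: 40

```text
time: 2.1
position: [0.5413, 0.016, 0.1727]
tool_rot: [2.062, 2.37, 0.001]
ft_force: [-0.1, 0.4, 0.7]
grip_width: 0.999
```

carry_out:
  motion:
    - [[0, 0, -0.05], 0]
    - [[0, 0, -0.1], 0]
    - [[0, 0, -0.13], 0]
    - [[0, 0, -0.145], 0]
    - [[0, 0, -0.156], 0]
    - [[0, 0, -0.156], 0]
    - [[0, 0, -0.156], 0]
    - [[0, 0, -0.156], 0]

```text
time: 2.9
position: [0.5428, 0.0157, 0.0183]
tool_rot: [2.062, 2.368, 0.004]
ft_force: [-0.5, -0.1, 0.6]
grip_width: 1.0
```

carry_out:
  motion:
    - [[0, 0, 0], 0]
    - [[0, 0, 0], 0]
    - [[0, 0, 0], 0]
    - [[0, 0, 0], 0]
    - [[0, 0, 0], 0]
    - [[0, 0, 0], 0]
    - [[0, 0, 0], 0]
    - [[0, 0, 0], 0]
    - [[0, 0, 0], 0]
    - [[0, 0, 0], 0]
  grip: 1
  squeeze: 40

```text
time: 3.9
position: [0.5413, 0.0159, 0.0166]
tool_rot: [-2.062, -2.369, -0.0]
ft_force: [-0.9, 1.8, 0.7]
grip_width: 0.575
```

carry_out:
  motion:
    - [[0, 0, 0.03], 0]
    - [[0, 0, 0.07], 0]
    - [[0, 0, 0.12], 0]
    - [[0, 0, 0.15], 0]
    - [[0, 0, 0.15], 0]
    - [[0, 0, 0.15], 0]

```text
time: 4.5
position: [0.5405, 0.0152, 0.1653]
tool_rot: [-2.062, -2.369, 0.002]
ft_force: [-0.6, -0.1, -5.4]
grip_width: 0.569
```

carry_out:
  motion:
    - [[-0.113, -0.314, 0], -0.616]
    - [[-0.113, -0.314, 0], -0.616]
    - [[-0.113, -0.314, 0], -0.616]
    - [[-0.113, -0.314, 0], -0.616]
    - [[-0.113, -0.314, 0], -0.616]
    - [[-0.113, -0.314, 0], -0.616]
    - [[-0.113, -0.314, 0], -0.616]
    - [[-0.113, -0.314, 0], -0.616]
    - [[-0.113, -0.314, 0], -0.616]
    - [[-0.113, -0.314, 0], -0.616]
    - [[-0.113, -0.314, 0], -0.616]
    - [[-0.113, -0.314, 0], -0.616]

```text
time: 5.7
position: [0.4287, -0.2972, 0.1661]
tool_rot: [-2.681, -1.635, 0.001]
ft_force: [0.3, -0.3, -5.0]
grip_width: 0.57
```

carry_out:
  motion:
    - [[0, 0, -0.04], 0]
    - [[0, 0, -0.075], 0]
    - [[0, 0, -0.09], 0]
    - [[0, 0, -0.095], 0]
    - [[0, 0, -0.095], 0]
    - [[0, 0, -0.095], 0]
    - [[0, 0, -0.095], 0]

```text
time: 6.4
position: [0.4295, -0.2991, 0.0732]
tool_rot: [2.682, 1.632, 0.003]
ft_force: [0.1, -0.2, -4.6]
grip_width: 0.563
```

```bash
cat > ov.py <<'E'
import sys
from h import *
# overlay base rim/bed outline on both views
tag=sys.argv[1]; b=(0.4279,-0.2981,-0.4771)
ims=[]
for n,(x,y,w,h) in (("top",(400,240,130,150)),("scene",(100,240,130,150))):
    d=snap(n,tag); im=crop(d["pixels"],x,y,w,h,3)
    for P in ([[88,38,28],[88,-38,28],[-88,-38,28],[-88,38,28]],[[78,28,28],[78,-28,28],[-78,-28,28],[-78,28,28]]):
        uv=(proj(d,body(*b[:2],0,b[2],np.array(P)/1e3))-[x,y]+.5)*3-.5
        cv2.polylines(im,[np.int32(uv.round())],True,(255,255,0),1)
    ims.append(im)
cv2.imwrite(f"pics/ov{tag}.png",np.hstack(ims))
s=get_state();print(s["time"],s["position"],s["tool_rot"],s["ft_force"])
E
python3 ov.py 2
```

```text
6.5 [ 0.42911279 -0.29885113  0.07275246] [2.68254198e+00 1.63191150e+00 2.44795717e-03] [ 0.3198886  -0.40782862 -4.62182022]
```

View pics/ov2.png

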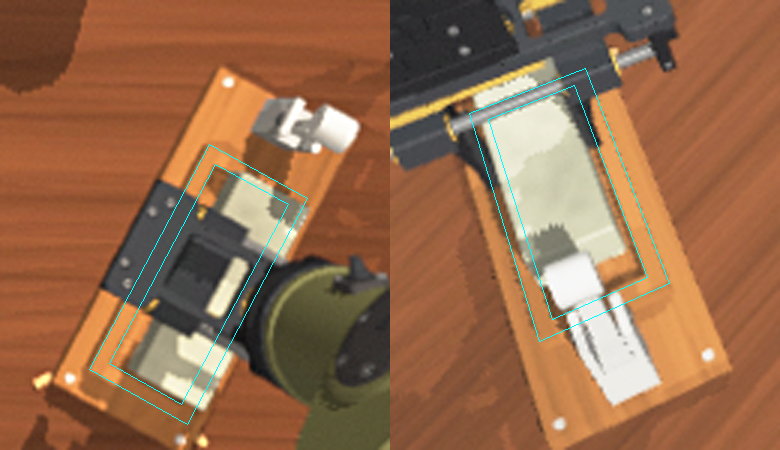

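The stone hangs over the bed at top-view crop (195,290), and the rim outline agrees with the picture. I'll check how the held stone lines up with its predicted outline before lowering.

Run:
```python
from h import *
ims=[]
s=get_state();p=s["position"];r=s["tool_rot"];yaw=2*np.arctan2(r[1],r[0])-np.pi/2
print(np.degrees(yaw),p)
for n,(x,y,w,h) in (("top",(425,280,80,110)),("scene",(120,255,80,100))):
    d=load(n,2);im=crop(d["pixels"],x,y,w,h,5)
    for z,col in((.084,(0,0,255)),(.056,(255,255,0))):
        P=np.array([[75,25],[75,-25],[-75,-25],[-75,25]])/1e3
        P=np.c_[P,[z]*4]
        uv=(proj(d,body(p[0],p[1],0,yaw,P))-[x,y]+.5)*5-.5
        cv2.polylines(im,[np.int32(uv.round())],True,col,1)
    ims.append(im[:500])
cv2.imwrite("pics/st2.png",np.hstack(ims))
```

```text
-27.37192210518646 [ 0.42911279 -0.29885113  0.07275246]
```

View pics/st2.png

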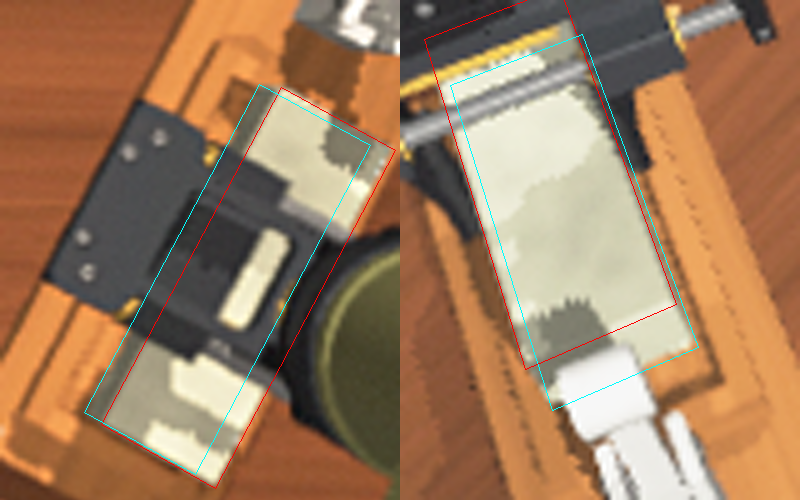

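The held stone matches its predicted outline in both views, so it is centred and level. Lowering it now.

carry_out:
  motion:
    - [[-0.001, 0.001, -0.01], 0]
    - [[-0.001, 0.001, -0.02], 0]
    - [[-0.001, 0.001, -0.025], 0]
    - [[-0.001, 0.001, -0.029], 0]
    - [[-0.001, 0.001, -0.033], 0]
    - [[-0.001, 0.001, -0.036], 0]
    - [[-0.001, 0.001, -0.038], 0]
    - [[-0.001, 0.001, -0.04], 0]
    - [[-0.001, 0.001, -0.04], 0]
    - [[-0.001, 0.001, -0.04], 0]
    - [[-0.001, 0.001, -0.04], 0]

```text
time: 7.6
position: [0.4274, -0.2975, 0.0318]
tool_rot: [2.684, 1.633, 0.0]
ft_force: [-0.6, -0.4, -5.0]
grip_width: 0.57
```

carry_out:
  motion:
    - [[0, 0, -0.001], 0]
    - [[0, 0, -0.001], 0]
    - [[0, 0, -0.002], 0]
    - [[0, 0, -0.002], 0]
    - [[0, 0, -0.002], 0]

```text
time: 8.1
position: [0.4274, -0.2974, 0.0306]
tool_rot: [-2.684, -1.632, -0.001]
ft_force: [-2.3, 2.6, 5.0]
grip_width: 0.572
```

carry_out:
  motion:
    - [[0, 0, 0], 0]
    - [[0, 0, 0], 0]
    - [[0, 0, 0], 0]
    - [[0, 0, 0], 0]
    - [[0, 0, 0.0], 0]
    - [[0, 0, 0.0], 0]
    - [[0, 0, 0.0], 0]
    - [[0, 0, 0.04], 0]
    - [[0, 0, 0.09], 0]
    - [[0, 0, 0.14], 0]
    - [[0, 0, 0.17], 0]
    - [[0, 0, 0.17], 0]
    - [[0, 0, 0.17], 0]
  grip: -1

```text
time: 9.4
position: [0.4275, -0.2974, 0.1999]
tool_rot: [2.683, 1.633, 0.002]
ft_force: [-0.1, 0.4, -1.0]
grip_width: 1.0
```

```bash
sed -i 's/665,78\]/665,64]/' fit.py; python3 fit.py | grep -A1 lid
cat > ov2.py <<'E'
import sys
from h import *
l=tuple(map(float,sys.argv[2:5]))
ims=[]
for n,(x,y,w,h) in (("top",(135,262,90,125)),("scene",(285,95,110,90))):
    d=snap(n,sys.argv[1]); im=crop(d["pixels"],x,y,w,h,4)
    for P in ([[99,49,42],[99,-49,42],[45,-49,42],[45,-49,52],[-99,-49,52],[-99,49,52],[45,49,52],[45,49,42]],[[40,12,78],[40,-12,78],[-40,-12,78],[-40,12,78]]):
        uv=(proj(d,body(*l[:2],0,l[2],np.array(P)/1e3))-[x,y]+.5)*4-.5
        cv2.polylines(im,[np.int32(uv.round())],True,(255,255,0),1)
    ims.append(cv2.copyMakeBorder(im,0,500-im.shape[0],0,0,0))
cv2.imwrite(f"pics/ov{sys.argv[1]}.png",np.hstack(ims))
E
python3 ov2.py 3 $(python3 fit.py | grep lid | tr -d '[]' | awk '{print $2,$3,$4}')
```

```text
lid [ 0.437   0.2863 -0.2364] deg -13.54 rms px 0.72
[[0.5, -0.7], [0.5, -0.4], [0.9, -0.5], [-0.6, 0.3], [0.3, 0.3], [-0.5, -0.2], [1.1, -0.5], [-1.5, -0.7], [-0.3, 1.6], [-0.4, 0.7]]
```

View pics/ov3.png

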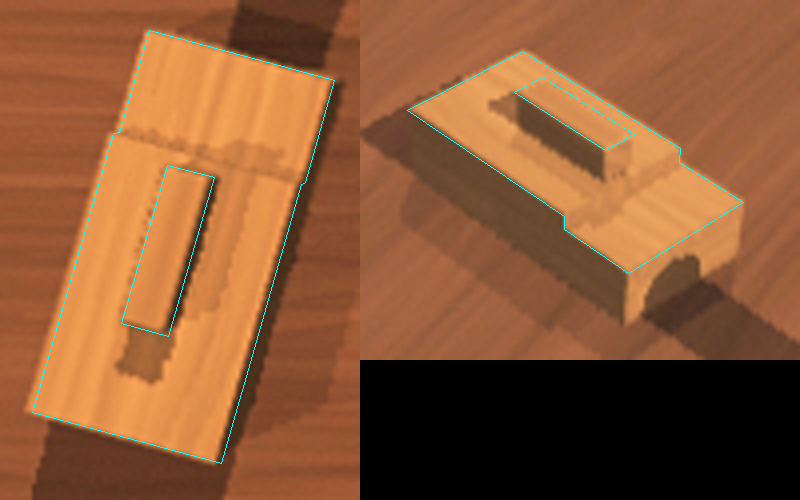

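Both views match the lid's outline, with the step toward its +x end. Moving to the lid.

carry_out:
  motion:
    - [[0.08, 0.29, 0], 0.12]
    - [[0.08, 0.29, 0], 0.12]
    - [[0.08, 0.29, 0], 0.12]
    - [[0.08, 0.29, 0], 0.12]
    - [[0.08, 0.29, 0], 0.12]
    - [[0.08, 0.29, 0], 0.12]
    - [[0.08, 0.29, 0], 0.12]
    - [[0.0095, 0.5835, -0.04], 0.241]
    - [[0.0095, 0.5835, -0.04], 0.241]
    - [[0.0095, 0.5835, -0.04], 0.241]
    - [[0.0095, 0.5835, -0.04], 0.241]
    - [[0.0095, 0.5835, -0.04], 0.241]
    - [[0.0095, 0.5835, -0.04], 0.241]
    - [[0.0095, 0.5835, -0.04], 0.241]
    - [[0.0095, 0.5835, -0.04], 0.241]
    - [[0.0095, 0.5835, -0.04], 0.241]
    - [[0.0095, 0.5835, -0.04], 0.241]
    - [[0.0095, 0.5835, -0.04], 0.241]

```text
time: 11.3
position: [0.4376, 0.2845, 0.1597]
tool_rot: [2.471, 1.94, 0.0]
ft_force: [-0.4, 0.3, -0.0]
grip_width: 0.999
```

carry_out:
  motion:
    - [[0, 0, -0.05], 0]
    - [[0, 0, -0.08], 0]
    - [[0, 0, -0.095], 0]
    - [[0, 0, -0.103], 0]
    - [[0, 0, -0.103], 0]
    - [[0, 0, -0.103], 0]
    - [[0, 0, -0.103], 0]

```text
time: 12.0
position: [0.4377, 0.2866, 0.058]
tool_rot: [2.469, 1.943, 0.004]
ft_force: [0.5, -0.4, 0.1]
grip_width: 0.999
```

carry_out:
  motion:
    - [[0, 0, 0], 0]
    - [[0, 0, 0], 0]
    - [[0, 0, 0], 0]
    - [[0, 0, 0], 0]
    - [[0, 0, 0], 0]
    - [[0, 0, 0], 0]
    - [[0, 0, 0], 0]
    - [[0, 0, 0], 0]
    - [[0, 0, 0], 0]
    - [[0, 0, 0], 0]
    - [[0, 0, 0], 0]
    - [[0, 0, 0], 0]
  grip: 1
  squeeze: 40

```text
time: 13.2
position: [0.4368, 0.2863, 0.0566]
tool_rot: [-2.468, -1.944, -0.001]
ft_force: [-0.5, 1.3, -0.6]
grip_width: 0.275
```

carry_out:
  motion:
    - [[0, 0, 0.03], 0]
    - [[0, 0, 0.07], 0]
    - [[0, 0, 0.12], 0]
    - [[0, 0, 0.165], 0]
    - [[0, 0, 0.165], 0]
    - [[0, 0, 0.165], 0]

```text
time: 13.8
position: [0.4369, 0.2859, 0.2218]
tool_rot: [2.468, 1.943, 0.001]
ft_force: [-0.6, 0.0, -3.4]
grip_width: 0.274
```

carry_out:
  motion:
    - [[0.07, -0.29, 0], -0.12]
    - [[0.07, -0.29, 0], -0.12]
    - [[0.07, -0.29, 0], -0.12]
    - [[0.07, -0.29, 0], -0.12]
    - [[0.07, -0.29, 0], -0.12]
    - [[0.07, -0.29, 0], -0.12]
    - [[0.07, -0.29, 0], -0.12]
    - [[-0.009, -0.5845, 0], -0.241]
    - [[-0.009, -0.5845, 0], -0.241]
    - [[-0.009, -0.5845, 0], -0.241]
    - [[-0.009, -0.5845, 0], -0.241]
    - [[-0.009, -0.5845, 0], -0.241]
    - [[-0.009, -0.5845, 0], -0.241]
    - [[-0.009, -0.5845, 0], -0.241]
    - [[-0.009, -0.5845, 0], -0.241]
    - [[-0.009, -0.5845, 0], -0.241]
    - [[-0.009, -0.5845, 0], -0.241]

```text
time: 15.5
position: [0.4283, -0.2962, 0.2206]
tool_rot: [-2.68, -1.636, 0.001]
ft_force: [0.1, 0.2, -2.2]
grip_width: 0.273
```

carry_out:
  motion:
    - [[0, 0, -0.04], 0]
    - [[0, 0, -0.07], 0]
    - [[0, 0, -0.09], 0]
    - [[0, 0, -0.095], 0]
    - [[0, 0, -0.095], 0]
    - [[0, 0, -0.095], 0]
    - [[0, 0, -0.095], 0]

```text
time: 16.2
position: [0.4289, -0.2987, 0.128]
tool_rot: [2.682, 1.632, 0.003]
ft_force: [-0.2, 0.3, -2.3]
grip_width: 0.273
```

Run:
```python
from h import *
ims=[]
s=get_state();p=s["position"];r=s["tool_rot"];yaw=2*np.arctan2(r[1],r[0])-np.pi/2
print(s["time"],np.degrees(yaw),p,s["ft_force"]); z0=p[2]-.0566
for n,(x,y,w,h) in (("top",(405,255,130,145)),("scene",(95,235,130,145))):
    d=snap(n,4);im=crop(d["pixels"],x,y,w,h,3)
    P=np.array([[99,49,42],[99,-49,42],[45,-49,42],[45,-49,52],[-99,-49,52],[-99,49,52],[45,49,52],[45,49,42]])/1e3
    uv=(proj(d,body(p[0],p[1],z0,yaw,P))-[x,y]+.5)*3-.5
    cv2.polylines(im,[np.int32(uv.round())],True,(255,255,0),1)
    uv=(proj(d,body(.4279,-.2981,0,-.4771,np.array([[142,52,14],[142,-52,14],[-108,-52,14],[-108,52,14]])/1e3))-[x,y]+.5)*3-.5
    cv2.polylines(im,[np.int32(uv.round())],True,(0,0,255),1)
    ims.append(im)
cv2.imwrite("pics/st4.png",np.hstack(ims))
```

```text
16.2 -27.343428357875272 [ 0.42885117 -0.29871846  0.12797391] [-0.23399961  0.28871556 -2.25086429]
```

View pics/st4.png

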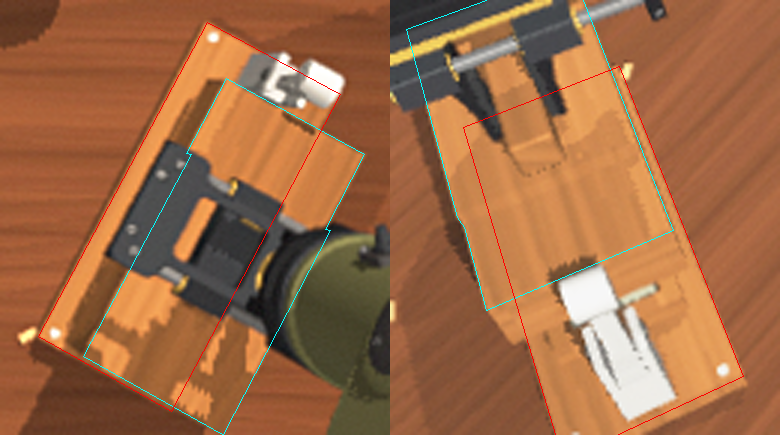

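The lid matches its predicted pose, with the step toward the clamp and clear of it. Lowering.

carry_out:
  motion:
    - [[0, 0, -0.01], 0]
    - [[0, 0, -0.018], 0]
    - [[0, 0, -0.024], 0]
    - [[0, 0, -0.029], 0]
    - [[0, 0, -0.033], 0]
    - [[0, 0, -0.037], 0]
    - [[0, 0, -0.041], 0]
    - [[0, 0, -0.045], 0]
    - [[0, 0, -0.049], 0]
    - [[0, 0, -0.052], 0]
    - [[0, 0, -0.054], 0]
    - [[0, 0, -0.054], 0]
    - [[0, 0, -0.054], 0]
    - [[0, 0, -0.054], 0]

```text
time: 17.7
position: [0.4279, -0.2985, 0.0728]
tool_rot: [2.684, 1.633, 0.001]
ft_force: [-0.5, -0.1, -3.0]
grip_width: 0.276
```

carry_out:
  motion:
    - [[0, 0, -0.001], 0]
    - [[0, 0, -0.002], 0]
    - [[0, 0, -0.003], 0]
    - [[0, 0, -0.003], 0]
    - [[0, 0, -0.003], 0]

```text
time: 18.2
position: [0.4279, -0.2985, 0.0706]
tool_rot: [-2.684, -1.633, -0.001]
ft_force: [-2.4, 1.1, 7.0]
grip_width: 0.272
```

carry_out:
  motion:
    - [[0, 0, 0], 0]
    - [[0, 0, 0], 0]
    - [[0, 0, 0], 0]
    - [[0, 0, 0], 0]
    - [[0, 0, 0], 0]
    - [[0, 0, 0], 0]
    - [[0, 0, 0], 0]
    - [[0, 0, 0.04], 0]
    - [[0, 0, 0.08], 0]
    - [[0, 0, 0.12], 0]
    - [[0, 0, 0.12], 0]
    - [[0.108, -0.056, 0.12], 0]
    - [[0.108, -0.056, 0.12], 0]
    - [[0.108, -0.056, 0.12], 0]
    - [[0.108, -0.056, 0.12], 0]
    - [[0.108, -0.056, 0.12], 0]
    - [[0.108, -0.056, 0.12], 0]
  grip: -1

```text
time: 19.9
position: [0.5345, -0.3543, 0.1893]
tool_rot: [-2.684, -1.631, 0.0]
ft_force: [0.2, -0.3, 0.3]
grip_width: 1.001
```

Run:
```python
from h import *
s=get_state();print(s["time"],s["position"])
ims=[]
for n,(x,y,w,h) in (("top",(405,250,130,145)),("scene",(95,235,130,145))):
    d=snap(n,5);im=crop(d["pixels"],x,y,w,h,3)
    P=np.array([[99,49,42],[99,-49,42],[45,-49,42],[45,-49,52],[-99,-49,52],[-99,49,52],[45,49,52],[45,49,42]])/1e3
    uv=(proj(d,body(.4279,-.2981,.014,-.4771,P))-[x,y]+.5)*3-.5
    cv2.polylines(im,[np.int32(uv.round())],True,(255,255,0),1)
    ims.append(im)
cv2.imwrite("pics/st5.png",np.hstack(ims))
```

```text
19.9 [ 0.53453423 -0.35433513  0.18931296]
```

View pics/st5.png

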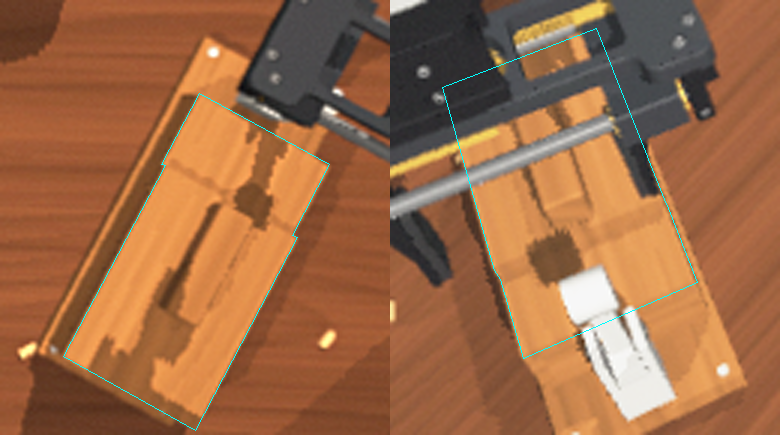

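The lid sits exactly on its seated outline. The clamp end stands at scene crop (585,295), at about 1.57 rad. Next I'll pinch its end and swing it over.

carry_out:
  motion:
    - [[0, 0, -0.04], 0]
    - [[0, 0, -0.06], 0]
    - [[0, 0, -0.07], 0]
    - [[0, 0, -0.075], 0]
    - [[0, 0, -0.075], 0]
    - [[0, 0, -0.075], 0]
    - [[0, 0, -0.075], 0]

```text
time: 20.7
position: [0.5364, -0.3549, 0.1159]
tool_rot: [2.683, 1.632, 0.002]
ft_force: [0.6, -0.2, -0.6]
grip_width: 0.997
```

carry_out:
  motion:
    - [[0, 0, 0], 0]
    - [[0, 0, 0], 0]
    - [[0, 0, 0], 0]
    - [[0, 0, 0], 0]
    - [[0, 0, 0], 0]
    - [[0, 0, 0], 0]
    - [[0, 0, 0], 0]
    - [[0, 0, 0], 0]
    - [[0, 0, 0], 0]
    - [[0, 0, 0], 0]
    - [[0, 0, 0], 0]
    - [[0, 0, 0], 0]
  grip: 1
  squeeze: 15

```text
time: 21.9
position: [0.5362, -0.3537, 0.1146]
tool_rot: [-2.683, -1.633, -0.001]
ft_force: [1.6, 2.1, 1.1]
grip_width: 0.255
```

carry_out:
  motion:
    - [[-0.004, 0.002, 0], 0]
    - [[-0.008, 0.004, -0.001], 0]
    - [[-0.013, 0.007, -0.002], 0]
    - [[-0.0175, 0.009, -0.0035], 0]
    - [[-0.022, 0.011, -0.006], 0]
    - [[-0.026, 0.0135, -0.0085], 0]
    - [[-0.03, 0.0155, -0.012], 0]
    - [[-0.0335, 0.0175, -0.0155], 0]
    - [[-0.037, 0.019, -0.0195], 0]
    - [[-0.0395, 0.0205, -0.0235], 0]
    - [[-0.0395, 0.0205, -0.0235], 0]

```text
time: 23.0
position: [0.4951, -0.3326, 0.0908]
tool_rot: [-2.681, -1.631, 0.0]
ft_force: [-0.3, 4.7, 3.0]
grip_width: 0.25
```

carry_out:
  motion:
    - [[-0.0025, 0.0013, -0.005], 0]
    - [[-0.0047, 0.0024, -0.0095], 0]
    - [[-0.006, 0.003, -0.0145], 0]
    - [[-0.0075, 0.0039, -0.02], 0]
    - [[-0.008, 0.0042, -0.025], 0]
    - [[-0.0085, 0.0044, -0.029], 0]
    - [[-0.0085, 0.0044, -0.029], 0]
    - [[-0.0085, 0.0044, -0.029], 0]

```text
time: 23.8
position: [0.4863, -0.3281, 0.0611]
tool_rot: [-2.68, -1.631, 0.002]
ft_force: [-0.2, 5.2, -1.4]
grip_width: 0.248
```

carry_out:
  motion:
    - [[0, 0, -0.001], 0]
    - [[0, 0, -0.002], 0]
    - [[0, 0, -0.002], 0]
    - [[0, 0, -0.002], 0]

```text
time: 24.2
position: [0.4863, -0.3281, 0.0595]
tool_rot: [-2.68, -1.631, 0.002]
ft_force: [-1.7, 5.8, 1.8]
grip_width: 0.253
```

carry_out:
  motion:
    - [[0, 0, -0.001], 0]
    - [[0, 0, -0.002], 0]
    - [[0, 0, -0.002], 0]
    - [[0, 0, -0.002], 0]

```text
time: 24.6
position: [0.4863, -0.3281, 0.0575]
tool_rot: [-2.68, -1.631, 0.002]
ft_force: [-2.0, 6.0, 3.4]
grip_width: 0.253
```

carry_out:
  motion:
    - [[0, 0, 0.001], 0]
    - [[0, 0, 0.001], 0]
    - [[0, 0, 0.001], 0]
    - [[0, 0, 0.001], 0]
    - [[0, 0, 0.001], 0]
    - [[0, 0, 0.001], 0]
    - [[0, 0, 0.001], 0]
    - [[0, 0, 0.05], 0]
    - [[0, 0, 0.09], 0]
    - [[0, 0, 0.1], 0]
    - [[0, 0, 0.1], 0]
    - [[0, 0, 0.1], 0]
    - [[0, 0, 0.1], 0]
  grip: -1

```text
time: 25.9
position: [0.4868, -0.3287, 0.1562]
tool_rot: [-2.682, -1.631, 0.003]
ft_force: [-0.1, 0.6, 0.1]
grip_width: 0.997
```

carry_out:
  motion:
    - [[0, 0, 0], 0]
    - [[0, 0, 0], 0]
    - [[0, 0, 0], 0]
    - [[0, 0, 0], 0]
    - [[0, 0, 0], 0]
    - [[0, 0, 0], 0]
    - [[0, 0, -0.04], 0]
    - [[0, 0, -0.05], 0]
    - [[0, 0, -0.057], 0]
    - [[0, 0, -0.063], 0]
    - [[0, 0, -0.069], 0]
    - [[0, 0, -0.072], 0]
    - [[0, 0, -0.074], 0]
    - [[0, 0, -0.074], 0]
    - [[0, 0, -0.074], 0]
  grip: 1

```text
time: 27.4
position: [0.488, -0.3296, 0.0844]
tool_rot: [2.684, 1.633, 0.001]
ft_force: [0.8, 0.9, -0.3]
grip_width: 0.004
```

carry_out:
  motion:
    - [[0, 0, -0.001], 0]
    - [[0, 0, -0.002], 0]
    - [[0, 0, -0.003], 0]
    - [[0, 0, -0.004], 0]
    - [[0, 0, -0.005], 0]
    - [[0, 0, -0.005], 0]
    - [[0, 0, -0.005], 0]

```text
time: 28.1
position: [0.4877, -0.3295, 0.0801]
tool_rot: [-2.684, -1.632, -0.001]
ft_force: [-3.2, 2.7, 8.9]
grip_width: 0.004
```

carry_out:
  motion:
    - [[0, 0, -0.001], 0]
    - [[0, 0, -0.001], 0]
    - [[0, 0, -0.001], 0]

```text
time: 28.4
position: [0.4878, -0.3296, 0.08]
tool_rot: [-2.683, -1.632, -0.002]
ft_force: [-4.8, 3.3, 13.5]
grip_width: 0.007
```

carry_out:
  motion:
    - [[0, 0, 0.04], 0]
    - [[0, 0, 0.09], 0]
    - [[0, 0, 0.14], 0]
    - [[0, 0.05, 0.16], 0]
    - [[0, 0.1, 0.16], 0]
    - [[0, 0.15, 0.16], 0]
    - [[0, 0.2, 0.16], 0]
    - [[0, 0.25, 0.16], 0]
    - [[0, 0.3, 0.16], 0]
    - [[0, 0.3, 0.16], 0]
    - [[0, 0.3, 0.16], 0]
    - [[0, 0.3, 0.16], 0]

```text
time: 29.6
position: [0.4879, -0.031, 0.2381]
tool_rot: [2.685, 1.63, -0.0]
ft_force: [0.3, 0.0, -0.5]
grip_width: 0.009
```

Run:
```python
from h import *
s=get_state();print(s["time"],s["position"],s["ft_force"])
ims=[]
for n,(x,y,w,h) in (("top",(405,250,130,145)),("scene",(95,235,130,145))):
    d=snap(n,6);im=crop(d["pixels"],x,y,w,h,3)
    f=lambda P,z:np.int32(((proj(d,body(.4279,-.2981,z,-.4771,np.array(P)/1e3))-[x,y]+.5)*3-.5).round())
    cv2.polylines(im,[f([[99,49,42],[99,-49,42],[45,-49,42],[45,-49,52],[-99,-49,52],[-99,49,52],[45,49,52],[45,49,42]],.014)],True,(255,255,0),1)
    a=np.linspace(0,6.28,25)
    for yy in(-11,11): cv2.polylines(im,[f(np.c_[68+12*np.cos(a),0*a+yy,68+12*np.sin(a)],0)],True,(0,0,255),1)
    ims.append(im)
cv2.imwrite("pics/st6.png",np.hstack(ims))
```

```text
29.6 [ 0.48786519 -0.0310179   0.23806195] [ 0.30689786  0.03239066 -0.54907584]
```

View pics/st6.png

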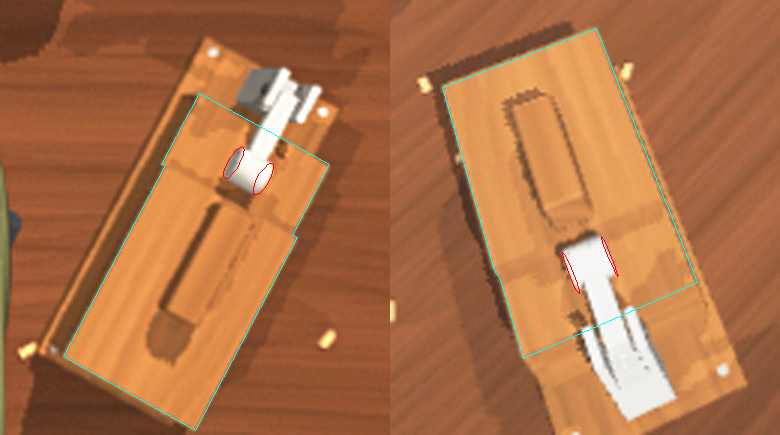

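The cover lies on its seated outline and the clamp end is where q = 0 predicts, at top crop (248,170) and scene crop (590,265). The robot is clear, so I'm handing in.

```bash
python3 -c "
from bench import ticket; print(ticket.close_job())"
```

```text
the job is handed in; nothing more can be done
None
```

The smaller grey stone is in its box, the cover is on with its low step at the clamp end, and the clamp is swung over onto that step. I handed the job in at 29.6 s, and no verdict came back.

- **Stone:** it touched down at the expected seated height, with about 10 N of contact.
- **Cover:** it also stopped at its expected seated height, and both camera views matched its seated outline to within about a pixel.
- **Clamp:** after I let go, I pressed down lightly on its end. It stopped firm (about 13 N) at 80 mm, the seated height for the top of its end, and both views show it where a level clamp should be.
- **Disagreement:** while I still had hold of the clamp end, the last 3–4 mm of lowering showed only a slow rise in force, probably because the fingers were slipping on it. The press from above was there to settle that.
- **Not checked:** I kept clear of the large stone, the oil can, the mug, the mallet and the look-alikes, but took no final picture of them.

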